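Present the scale bar to the 3D scanner

TASK

Clear the scanner's turntable by lifting the sample canister off it by its handle and setting it down gently and upright on the middle of the round cork pad, then let it go. Then draw the metal scale bar out of its sloping holder and turn it level with its two round targets facing up. Finish while still holding it like that in the gripper, quite still, its middle over the middle of the turntable and 10 to 20 cm above the turntable's top, without disturbing the other things on the table.

Things in the scene. Friction and masses are not known exactly. Their poses are not given: they have to be found in the camera images.
- turntable: Fixed round turntable, dark disc 160 mm across with small white dots round its edge, flat top 30 mm above the table. Origin: centre of its underside on the table, z up. It does not turn. The canister stands on it, up to about 20 mm off its centre.
- canister: Closed steel sample canister, 80 mm across, 80 mm high to its flat black lid, with a rigid aluminium arched handle over the lid; 0.2 to 0.45 kg, loose. Origin: centre of its underside; z up; the handle's bar runs along its y axis. Starts upright on the turntable with its handle's heading within about 50 degrees of the world y axis.
- canister_handle (a point): Centre of the canister handle's horizontal bar, 125 mm above the canister's underside. The bar is 12 mm wide (along the canister's x), 66 mm long (along its y) and 10 mm high; below it 40 mm of free height to the lid and 50 mm of free length between its two uprights.
- pad: Fixed round cork pad, 140 mm across, 4 mm thick, lying on the table left or right of the turntable (on the other side from the holder). Origin: centre of its underside, z up; its top is at 4 mm.
- holder: Fixed sloping holder on a foot plate 125 x 70 mm, 8 mm thick. Its square pocket slopes at 50 degrees to the table and opens upwards to the holder's -x side (roughly towards the robot, within about 25 degrees); the closed end is low on the +x side. Origin on the table right below the middle of the resting bar; z up.
- holder_mouth (a point): Pocket mouth, on the bar's axis (69 mm above the table). The pocket, about 20 mm wide inside and clamping nothing, encloses the lowest 60 mm of the bar; from the mouth a 14 mm wide tongue runs on under the bar to 10 mm past its middle. The bar's top 90 mm stand free all round.
- bar: Straight aluminium scale bar, 200 x 16 x 16 mm, 0.14 kg, loose in the holder, its middle 100 mm above the table, sloping at 50 degrees. Origin: its very middle; x along it, +x end down in the pocket; y level; z is the normal of the face with the two round black-and-white targets, which looks up and away from the robot. Level with targets up: z straight up, any heading.
- bar_top (a point): Centre of the end face of the bar's free upper end (100 mm along the bar's -x from its middle). To draw the bar out, pull it along its length this way by 65 mm or more. The targets lie 85 mm either side of the bar's middle; one starts hidden in the pocket.
- stone: Bystander: sand-coloured stone sample, about 76 mm across, 40 mm high. Origin: centre of its underside. Leave alone.
- lens: Bystander: black camera lens standing upright, 60 mm across, 80 mm high. Origin: centre of its underside. Leave alone.
- caltarget: Bystander: small white box, 70 x 50 x 22 mm. Origin: centre of its underside. Leave alone.

How it is judged:
On the way, in this order (a step that is already met when the one before it is completed fails the run):
1. the canister stands upright on the pad, its centre within 35 mm of the pad's centre, let go (horizontal distance between canister and pad below 0.035 m and angle between canister's own z axis and vertical below 0.1 rad and height (world z) of canister below 0.012 m and contact force between canister and pad above 0.5 N and contact force between the fingers and canister below 0.1 N and linear speed of canister below 0.03 m/s), for 0.2 s.
2. the bar is drawn out of the holder and held in the fingers (contact force between the fingers and bar above 1 N and contact force between bar and holder below 0.1 N and distance between bar and holder above 0.14 m and height (world z) of bar above 0.11 m), for 0.2 s.
At the end, for the whole second after the job is handed in: Bar held in the fingers only, at rest, its z axis within 0.2 rad of straight up, its middle within 45 mm horizontally of the turntable's centre and 115-245 mm above the table; canister released, at rest, upright within 0.1 rad on the pad, centres within 35 mm (all of step 1 and contact force between the fingers and bar above 1 N and angle between bar's own z axis and vertical below 0.2 rad and horizontal distance between bar and turntable below 0.045 m and height (world z) of bar between 0.115 and 0.245 m and linear speed of bar below 0.03 m/s and angular speed of bar below 0.15 rad/s and contact force between bar and turntable below 0.1 N and contact force between bar and holder below 0.1 N and contact force between bar and canister below 0.1 N and contact force between bar and pad below 0.1 N); the arm keeps its last pose, push and grip.
It fails at once if the canister is dropped or knocked (moves faster than 0.5 m/s while not held) (linear speed of canister above 0.5 m/s and contact force between the fingers and canister below 0.1 N).
It fails at once if the canister is tipped by more than 0.6 rad (angle between canister's own z axis and vertical above 0.6 rad).
It fails at once if the stone is moved by more than 30 mm (distance of stone from where it was at the start of the episode above 0.03 m).
It fails at once if the lens is moved by more than 30 mm (distance of lens from where it was at the start of the episode above 0.03 m).
It fails at once if the white box is moved by more than 30 mm (distance of caltarget from where it was at the start of the episode above 0.03 m).
It also fails if it takes over 67 s, if anything falls off the work surface, if the arm or the gripper's body presses on something with over 40 N, if the wrist force passes 120 N, or if a joint passes its speed limit or range.

ROBOT

A 6-joint arm with a two-finger parallel gripper is mounted at the origin on the work surface. World frame = base frame: x ahead of the robot, y to its left, z up, the work surface at z = 0. Lengths are in m, angles in rad, forces in N, time in s.
With the tool pointing down it reaches from about 0.35 to 0.975 m from the base axis. Payload 4.9 kg.
Tool frame: the origin (TCP) lies on the centre line of the jaws, within the pads' length; the fingertips stand 14 mm ahead of it and the grasp point (between the pads) lies 5 mm behind it; x points along the fingers, z is the direction in which the jaws open and shut, and the axes are right-handed (so a half turn about x gives the same grasp; the last joint's range is limited). The gripper opens to 85 mm and grips with 20 to 120 N. Pads are 22 mm wide; open, the fingers measure 114 mm over their backs; the gripper's body (76 mm by 85 mm) begins 54 mm behind the grasp point. The pads swing forward as they close: fully open they stand 13 mm farther back than shut.
Start: joints at [-1.418, 0.053, 1.613, -0, 1.476, -0.119], TCP at [0.168, -0.602, 0.245] pointing down, gripper open.
Joint ranges: [-3.01, 3.01], [-1.01, 2.22], [0.06, 2.58], [-1.02, 4.17], [0.09, 2.62], [-3.14, 3.14]. Speed limits (rad/s): [2.57, 2.57, 3.14, 3.14, 3.14, 3.14].

INTERFACE

Orientations are given as a rotation vector (axis times angle).
In Python, from station import ctrl gives the robot as it stands.
- The arm moves only by the tool move_arm, never from a script. Its argument "increments" is a list that holds one entry, the list of rows, each a list of 4 numbers: the shift along the tool's x, y, z in units of 25 cm (1.0 is 25 cm), then the turn about the tool's x in units of 90 degrees (1.0 is 90 degrees). A call has 1 to 20 rows; each row shifts and turns the commanded pose from where the row before left it, along the tool's axes as they then stand; what a row does not reach is not made up. A row lasts 1/12 s, in which the tool goes at most 41.7 mm and 7.16 degrees, less where a joint would pass 70% of its speed; a pose out of reach is approached as far as the arm can. A call with a number of a shift or a turn outside -1 to 1 is refused whole. A call with a gripper value outside its range is refused whole. "gripper" is the closure, from 0 (fully open) to 1 (shut), set as the call begins (left out, the last holds). The fingers move at their own pace and stop on an object; "squeeze" is the grip in N (left out, the last holds). Time passes only in rows, so rows that do not move let the fingers close. It gives the time, the measured TCP pose, the force and the opening at its end, in the units of the state.
- ctrl.get_obs(): the state, without advancing time (a new reading comes with each control period).
- ctrl.get_image(name): name is "scene" or "top"; returns a dict with "pixels" (480x640x3 uint8, red, green, blue), "depth" (480x640 float32, m along the optical axis (not along the pixel's ray), 0 where there is no reading), "K" (3x3 intrinsics, pixels), "extrinsics" (4x4, takes a point from camera to world coordinates). Camera axes: x right, y up, looking along -z (the intrinsics and any distortion apply to the point x, -y, -z); pixel columns grow to the right and rows downward; lengths in m; the calibration is good to about 2 mm. A picture is of the moment at which its call begins.
- ctrl.finish_job(): hands the job in, once; it reports no verdict.
Trained networks look in the newest picture that a camera, given by its name, has taken for a name from the list of things; names that differ only in an ending like _2 or _b are one class to them, and where a whole thing is asked for, a point or a joint stands for the part that bears it (a point fixed in the world has none). Each returns a list of dicts, best first, with "score" (0 to 1); they miss things now and then, are a little off and sometimes report something else, mostly with a low value. They report only what shows in the picture. A call takes as long as a camera call.
- ctrl.trace(camera, target): "region" (480x640 bool, what is visible of it) and "pixel" ([row, column] in pixels, amid what is visible of it).
The state is a dict: "t": time; "q": joint angles; "dq": joint speeds; "effort": joint torques, N m; "tool_pos": TCP position; "tool_rot": TCP orientation; "contact_force": force on the tool from outside, world axes, zero at the start; "wrist_torque": the same for the moment, N m; "opening": finger opening in m.
Only numpy, scipy, OpenCV 4.12 (cv2) and the standard library are available. Lean on these libraries where they do the work, as an engineer would, in place of code of your own. Each camera call takes 0.05 s, during which the arm holds its last target. There are 200 camera calls.

## Working session

There is one attempt and no reset: what is moved stays moved. The work goes in short steps, Python scripts to look and compute and a tool call to move; the robot and the scene stay as the last step left them, time stands still between calls to the robot, and variables do not carry over. Pictures are saved under pics/ and viewed, about 8 in all and at most 12, crops included, and the job is handed in when it is done.

Besides the shell and the picture viewer there is one more tool, called after "Call:" by a JSON object that holds its "api" and its "payload". move_arm: Moves the arm, as the interface text tells. Shifts and turns lie within -1 to 1; 1 stands for 25 cm of shift or 90 degrees of turn. Its arguments: {"type":"object","properties":{"increments":{"type":"array","items":{"type":"array","items":{"type":"array","items":{"type":"number","minimum":-1,"maximum":1}}}},"gripper":{"type":"number"},"squeeze":{"type":"number"}},"required":["increments"]}

```bash
mkdir -p pics
cat > h.py <<'E'
import numpy as np, cv2
from station import ctrl
def w(im,rows,cols,d=None):
    K,E=im["K"],im["extrinsics"]
    rows=np.asarray(rows);cols=np.asarray(cols)
    if d is None: d=im["depth"][rows,cols]
    x=(cols-K[0,2])/K[0,0]*d; y=(rows-K[1,2])/K[1,1]*d
    return (E[:3,:3]@np.stack([x,-y,-d])).T+E[:3,3]
E
python3 - <<'E'
from h import *
print(ctrl.get_obs()["tool_rot"])
for c in ["scene","top"]:
    im=ctrl.get_image(c); cv2.imwrite(f"pics/{c}1.png",im["pixels"][:,:,::-1])
    np.savez(f"{c}1.npz",**im); print(c,im["extrinsics"].round(3).tolist(),im["K"].round(1).tolist(), [k for k in im])
    for n in ["turntable","canister","canister_handle","pad","holder","holder_mouth","bar","bar_top","stone","lens","caltarget"]:
        for r in ctrl.trace(c,n)[:2]:
            rr,cc=np.nonzero(r["region"]); P=w(im,rr,cc); P=P[im["depth"][rr,cc]>0]
            if len(P)==0: continue
            print(n,round(r["score"],2),np.round(r["pixel"]),len(rr),"med",np.median(P,0).round(3),"lo",np.percentile(P,2,0).round(3),"hi",np.percentile(P,98,0).round(3))
            if r["score"]>.5: np.save(f"{c}_{n}.npy",r["region"])
E
```

```text
[ 1.00810362  1.3271098  -1.00570049]
scene [[0.728, -0.401, 0.556, 1.228], [0.685, 0.435, -0.584, -0.653], [-0.008, 0.806, 0.591, 0.823], [0.0, 0.0, 0.0, 1.0]] [[590.7, 0.0, 326.1], [0.0, 590.7, 241.5], [0.0, 0.0, 1.0]] ['pixels', 'depth', 'K', 'extrinsics']
turntable 0.76 [288. 328.] 2280 med [0.602 0.016 0.027] lo [ 0.505 -0.033  0.002] hi [0.652 0.115 0.031]
canister 0.86 [254. 330.] 1994 med [0.582 0.036 0.102] lo [0.533 0.016 0.029] hi [0.608 0.09  0.158]
canister_handle 0.72 [253. 332.] 1999 med [0.582 0.037 0.101] lo [0.536 0.016 0.027] hi [0.608 0.092 0.158]
pad 0.62 [347. 186.] 3152 med [ 0.489 -0.269  0.002] lo [ 0.423 -0.33  -0.002] hi [ 0.55  -0.205  0.005]
pad 0.29 [238. 368.] 1226 med [0.549 0.214 0.009] lo [ 0.469  0.182 -0.   ] hi [0.588 0.248 0.074]
holder 0.76 [236. 368.] 1273 med [0.549 0.214 0.008] lo [ 0.466  0.18  -0.001] hi [0.588 0.248 0.074]
holder 0.56 [187. 361.] 520 med [0.485 0.244 0.125] lo [0.445 0.224 0.074] hi [0.526 0.264 0.175]
holder_mouth 0.63 [238. 370.] 1246 med [0.549 0.214 0.008] lo [ 0.466  0.182 -0.001] hi [0.587 0.249 0.073]
bar 0.85 [183.
[... 1431 characters left out ...]
79]
bar 0.81 [309. 192.] 618 med [0.476 0.246 0.134] lo [0.437 0.223 0.072] hi [0.524 0.267 0.181]
bar_top 0.89 [306. 190.] 723 med [0.478 0.247 0.128] lo [ 0.435  0.223 -0.   ] hi [0.525 0.303 0.18 ]
bar_top 0.36 [272. 319.] 3206 med [0.565 0.031 0.03 ] lo [ 0.497 -0.028  0.026] hi [0.643 0.117 0.034]
stone 0.55 [181. 380.] 882 med [ 0.753 -0.106  0.031] lo [ 0.726 -0.14  -0.001] hi [ 0.787 -0.076  0.04 ]
lens 0.7 [168. 290.] 758 med [0.768 0.08  0.063] lo [0.751 0.054 0.009] hi [0.797 0.108 0.083]
lens 0.7 [306. 195.] 708 med [0.479 0.246 0.129] lo [0.437 0.223 0.001] hi [0.525 0.295 0.181]
caltarget 0.81 [194. 195.] 862 med [0.724 0.279 0.021] lo [0.691 0.256 0.002] hi [0.76  0.305 0.025]
```

Run:
```python
from h import *
from scipy.spatial.transform import Rotation as R
from scipy.optimize import least_squares
o=ctrl.get_obs(); print(R.from_rotvec(o["tool_rot"]).as_matrix().round(3).tolist(), o["opening"])
def hull_circ(P,r):
    h=cv2.convexHull(P[:,:2].astype(np.float32))[:,0].astype(float)
    s=least_squares(lambda c:np.hypot(*(h-c).T)-r,h.mean(0),loss='soft_l1',f_scale=.002); return s.x.round(4),np.abs(s.fun).mean().round(4)
for c in ["scene","top"]:
    im=dict(np.load(f"{c}1.npz")); D=lambda n:(lambda rc:w(im,*rc))(np.nonzero(np.load(f"{c}_{n}.npy")&(im["depth"]>0)))
    zoff=0
    for n,z0,z1,r in [("turntable",.022,.04,.08),("pad",-.004,.012,.07),("canister",.1,.122,.04)]:
        P=D(n);P=P[(P[:,2]>z0)&(P[:,2]<z1)]
        (cx,cy),rr=cv2.minEnclosingCircle(P[:,:2].astype(np.float32))
        print(c,n,hull_circ(P,r),"MEC",round(cx,4),round(cy,4),round(rr,4),"z",np.median(P[:,2]).round(4),len(P))
    P=D("canister");P=P[P[:,2]>.145]
    q=P[:,:2];v=np.linalg.svd(q-q.mean(0))[2][0];t=(q-q.mean(0))@v
    print(" handle",q.mean(0).round(4),"mid",(q.mean(0)+v*(t.max()+t.min())/2).round(4),"yaw",np.degrees(np.arctan2(v[1],v[0])).round(1),"z",np.median(P[:,2]).round(4),np.ptp(t).round(3),len(P))
    P=D("bar");P=P[(P[:,2]>.075)&(P[:,2]<.2)]
    m=np.median(P,0); P=P[np.linalg.norm(P-m,axis=1)<.12]
    for _ in range(3):
        m=P.mean(0); v=np.linalg.svd(P-m)[2][0]; v=v*np.sign(v[2]); e=np.linalg.norm((P-m)-np.outer((P-m)@v,v),axis=1); P=P[e<max(.012,0)]
    t=(P-m)@v
    print(" bar",m.round(4),v.round(3),"slope",np.degrees(np.arcsin(v[2])).round(1),"yaw",np.degrees(np.arctan2(v[1],v[0])).round(1),"top end",(m+v*np.percentile(t,99)).round(4),"low",(m+v*t.min()).round(4),len(P))
a,b=cv2.imread("pics/scene1.png"),cv2.imread("pics/top1.png")
cv2.imwrite("pics/both.png",np.hstack([cv2.resize(a[100:420,120:520],(400,320)),cv2.resize(b[120:440,140:540],(400,320))]))
```

```text
[[0.0, 0.963, 0.268], [-0.0, 0.268, -0.963], [-1.0, 0.0, 0.0]] 0.08583141966918463
scene turntable (array([0.5756, 0.0438]), np.float64(0.0008)) MEC 0.577 0.0441 0.0819 z 0.0275 2006
scene pad (array([ 0.4847, -0.2661]), np.float64(0.0015)) MEC 0.4838 -0.2648 0.0741 z 0.0018 3142
scene canister (array([0.5701, 0.0529]), np.float64(0.0008)) MEC 0.5672 0.0527 0.0433 z 0.1076 714
 handle [0.5725 0.0492] mid [0.571  0.0544] yaw 106.5 z 0.1565 0.069 182
 bar [0.4853 0.2444 0.1264] [-0.6    0.247  0.761] slope 49.5 yaw 157.6 top end [0.4462 0.2605 0.176 ] low [0.5264 0.2275 0.0742] 476
top turntable (array([0.5708, 0.045 ]), np.float64(0.0006)) MEC 0.5708 0.045 0.08 z 0.0299 3212
top pad (array([ 0.4817, -0.2669]), np.float64(0.0006)) MEC 0.4817 -0.2674 0.0711 z 0.004 3577
top canister (array([0.5658, 0.0539]), np.float64(0.0006)) MEC 0.5658 0.0541 0.04 z 0.1097 1083
 handle [0.5654 0.0537] mid [0.5654 0.0537] yaw -72.0 z 0.1597 0.065 253
 bar [0.4777 0.2457 0.1346] [-0.601  0.254  0.758] slope 49.3 yaw 157.1 top end [0.4409 0.2612 0.1809] low [0.5247 0.2258 0.0753] 574
```

View pics/both.png

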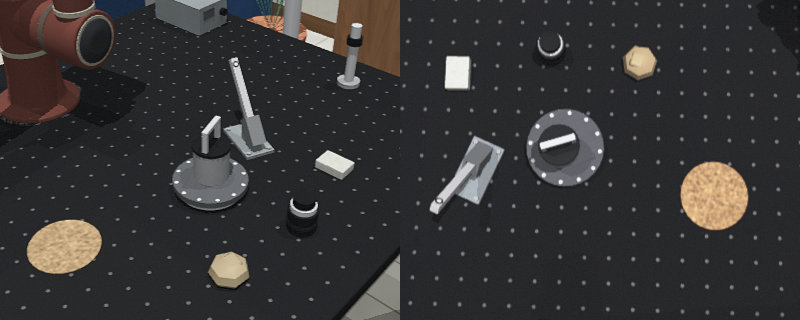

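The pictures agree with the networks: the canister stands on the turntable, the pad is on the right (-y) and the holder with its bar is on the left. The reported heights match the text (lid about 0.110, handle top 0.160, bar top about 0.18). First I turn the jaws to the handle's yaw.

Call:
{"api": "move_arm", "payload": {"increments": [[[0, 0, 0, -0.0725], [0, 0, 0, -0.0725], [0, 0, 0, -0.0725], [0, 0, 0, -0.0725], [0, 0, 0, -0.0725], [0, 0, 0, -0.0725], [0, 0, 0, -0.0725], [0, 0, 0, -0.0725], [0, 0, 0, -0.0725], [0, 0, 0, -0.0725], [0, 0, 0, -0.0725], [0, 0, 0, -0.0725], [0, 0, 0, -0.0725], [0, 0, 0, -0.0725]]], "gripper": 0}}

```text
t: 2.37
tool_pos: [0.1678, -0.602, 0.2453]
tool_rot: [-0.236, 1.558, 0.236]
contact_force: [0.8, 0.0, 0.2]
opening: 0.0857
```

Call:
{"api": "move_arm", "payload": {"increments": [[[0, 0.05, 0.06, 0], [0, 0.1, 0.115, 0], [0, 0.1, 0.115, 0], [0, 0.1, 0.115, 0], [0, 0.1, 0.115, 0], [0, 0.1, 0.115, 0], [0, 0.1, 0.115, 0], [0, 0.1, 0.115, 0], [0, 0.1, 0.115, 0], [0, 0.1, 0.115, 0], [0, 0.1, 0.115, 0], [0, 0.1, 0.115, 0], [0, 0.1, 0.115, 0], [0, 0.1, 0.115, 0], [0, 0.1, 0.115, 0], [0, 0.1, 0.115, 0], [0, 0.1, 0.115, 0], [0, 0.1, 0.115, 0], [0, 0.1, 0.115, 0], [0, 0.1, 0.115, 0]]]}}

```text
t: 4.03
tool_pos: [0.5636, 0.0297, 0.2455]
tool_rot: [-0.232, 1.558, 0.232]
contact_force: [0.3, -0.9, -0.1]
opening: 0.0854
```

```bash
cat > g.py <<'E'
import sys
from h import *
from scipy.spatial.transform import Rotation as R
o=ctrl.get_obs(); M=R.from_rotvec(o["tool_rot"]).as_matrix()
print("t",o["t"],"pos",np.round(o["tool_pos"],4),"yaw z",np.degrees(np.arctan2(M[1,2],M[0,2])).round(2),"F",np.round(o["contact_force"],1),"open",round(o["opening"],4))
if len(sys.argv)>3:
    d=np.array(list(map(float,sys.argv[1:4])))-o["tool_pos"]
    print("units",(M.T@d/.25).round(4))
E
python3 g.py .568 .054 .157
```

```text
t 4.0333 pos [0.5636 0.0297 0.2455] yaw z 16.95 F [ 0.3 -0.9 -0.1] open 0.0854
units [0.3539 0.0881 0.0452]
```

Call:
{"api": "move_arm", "payload": {"increments": [[[0, 0.03, 0.015, 0], [0, 0.03, 0.015, 0], [0, 0.028, 0.015, 0], [0.05, 0, 0, 0], [0.05, 0, 0, 0], [0.05, 0, 0, 0], [0.05, 0, 0, 0], [0.05, 0, 0, 0], [0.04, 0, 0, 0], [0.03, 0, 0, 0], [0.02, 0, 0, 0], [0.014, 0, 0, 0], [0, 0, 0, 0], [0, 0, 0, 0]]]}}

```text
t: 5.2
tool_pos: [0.5675, 0.0521, 0.1572]
tool_rot: [-0.232, 1.558, 0.232]
contact_force: [0.3, -0.2, -0.1]
opening: 0.0851
```

Call:
{"api": "move_arm", "payload": {"increments": [[[0, 0, 0, 0], [0, 0, 0, 0], [0, 0, 0, 0], [0, 0, 0, 0], [0, 0, 0, 0], [0, 0, 0, 0], [0, 0, 0, 0], [0, 0, 0, 0], [0, 0, 0, 0], [0, 0, 0, 0]]], "gripper": 1, "squeeze": 60}}

```text
t: 6.03
tool_pos: [0.5675, 0.052, 0.1571]
tool_rot: [-0.232, 1.558, 0.232]
contact_force: [1.6, -0.1, 0.3]
opening: 0.0106
```

Call:
{"api": "move_arm", "payload": {"increments": [[[0, 0, 0, 0], [0, 0, 0, 0], [0, 0, 0, 0], [-0.01, 0, 0, 0], [-0.02, 0, 0, 0], [-0.03, 0, 0, 0], [-0.04, 0, 0, 0], [-0.04, 0, 0, 0], [-0.03, 0, 0, 0], [-0.02, 0, 0, 0], [0, 0, 0, 0], [0, 0, 0, 0]]]}}

```text
t: 7.03
tool_pos: [0.5674, 0.052, 0.2049]
tool_rot: [-0.232, 1.557, 0.232]
contact_force: [-0.0, -0.7, -2.7]
opening: 0.0103
```

```bash
python3 g.py .483 -.2665 .204
python3 - <<'E'
from h import *
im=ctrl.get_image("scene"); cv2.imwrite("pics/s2.png",cv2.resize(im["pixels"][80:330,180:480,::-1],(600,500)))
E
```

```text
t 7.0333 pos [0.5674 0.052  0.2049] yaw z 16.92 F [-0.  -0.7 -2.7] open 0.0103
units [ 0.0031 -1.1207 -0.6938]
```

View pics/s2.png

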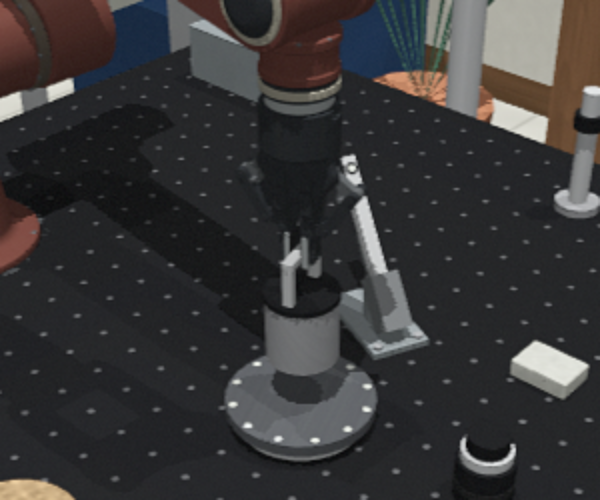

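The canister hangs upright in the gripper, clear of the turntable. Next I carry it over the pad.

Call:
{"api": "move_arm", "payload": {"increments": [[[0, -0.02, -0.0125, 0], [0, -0.05, -0.031, 0], [0, -0.083, -0.051, 0], [0, -0.083, -0.051, 0], [0, -0.083, -0.051, 0], [0, -0.083, -0.051, 0], [0, -0.083, -0.051, 0], [0, -0.083, -0.051, 0], [0, -0.083, -0.051, 0], [0, -0.083, -0.051, 0], [0, -0.083, -0.051, 0], [0, -0.083, -0.051, 0], [0, -0.083, -0.051, 0], [0, -0.083, -0.051, 0], [0, -0.044, -0.028, 0], [0, -0.018, -0.0115, 0], [0, 0, 0, 0], [0, 0, 0, 0]]]}}

```text
t: 8.58
tool_pos: [0.483, -0.2677, 0.204]
tool_rot: [-0.231, 1.558, 0.233]
contact_force: [1.2, 0.1, -3.6]
opening: 0.0102
```

Call:
{"api": "move_arm", "payload": {"increments": [[[0.03, 0, 0, 0], [0.05, 0, 0, 0], [0.05, 0, 0, 0], [0.05, 0, 0, 0], [0.04, 0, 0, 0], [0.025, 0, 0, 0], [0.015, 0, 0, 0], [0.01, 0, 0, 0], [0.006, 0, 0, 0], [0.006, 0, 0, 0], [0, 0, 0, 0], [0, 0, 0, 0]]]}}

```text
t: 9.58
tool_pos: [0.4833, -0.2686, 0.1343]
tool_rot: [-0.232, 1.558, 0.231]
contact_force: [0.1, 0.1, -2.8]
opening: 0.0104
```

```bash
python3 g.py .483 -.2685 .1312
```

```text
t 9.5833 pos [ 0.4833 -0.2686  0.1343] yaw z 16.92 F [ 0.1  0.1 -2.8] open 0.0104
units [ 0.0125  0.0006 -0.001 ]
```

Call:
{"api": "move_arm", "payload": {"increments": [[[0.004, 0, 0, 0], [0.004, 0, 0, 0], [0.004, 0, 0, 0], [0, 0, 0, 0], [0, 0, 0, 0], [0, 0, 0, 0]]]}}

```text
t: 10.08
tool_pos: [0.4832, -0.2684, 0.1311]
tool_rot: [-0.232, 1.558, 0.232]
contact_force: [0.1, 1.1, -2.3]
opening: 0.0104
```

Call:
{"api": "move_arm", "payload": {"increments": [[[0.003, 0, 0, 0], [0, 0, 0, 0], [0, 0, 0, 0]]]}}

```text
t: 10.33
tool_pos: [0.4836, -0.2685, 0.1309]
tool_rot: [-0.232, 1.557, 0.231]
contact_force: [0.4, 1.1, 2.7]
opening: 0.0105
```

Call:
{"api": "move_arm", "payload": {"increments": [[[0.003, 0, 0, 0], [0, 0, 0, 0], [0, 0, 0, 0]]]}}

```text
t: 10.58
tool_pos: [0.4838, -0.2686, 0.1309]
tool_rot: [-0.232, 1.557, 0.231]
contact_force: [-0.3, 2.2, 5.8]
opening: 0.0104
```

It is standing on the pad: the force went from -2.8 N to +5.8 N. I let go and rise.

Call:
{"api": "move_arm", "payload": {"increments": [[[0, 0, 0, 0], [0, 0, 0, 0], [0, 0, 0, 0], [0, 0, 0, 0], [0, 0, 0, 0], [0, 0, 0, 0], [0, 0, 0, 0], [0, 0, 0, 0], [0, 0, 0, 0]]], "gripper": 0}}

```text
t: 11.33
tool_pos: [0.4831, -0.2683, 0.1293]
tool_rot: [-0.232, 1.558, 0.232]
contact_force: [0.5, -0.2, -0.2]
opening: 0.0854
```

Call:
{"api": "move_arm", "payload": {"increments": [[[-0.02, 0, 0, 0], [-0.04, 0, 0, 0], [-0.05, 0, 0, 0], [-0.07, 0, 0, 0], [-0.07, 0, 0, 0], [-0.07, 0, 0, 0], [-0.07, 0, 0, 0], [-0.07, 0, 0, 0], [-0.04, 0, 0, 0], [0, 0, 0, 0]]]}}

```text
t: 12.17
tool_pos: [0.4844, -0.2693, 0.2589]
tool_rot: [-0.236, 1.553, 0.228]
contact_force: [0.8, -1.0, 0.2]
opening: 0.0855
```

```bash
python3 g.py .4665 .2525 .255
python3 - <<'E'
from h import *
for c in ["scene","top"]:
    im=ctrl.get_image(c)
    for n in ["canister","pad"]:
        for r in ctrl.trace(c,n)[:1]:
            rr,cc=np.nonzero(r["region"]&(im["depth"]>0)); P=w(im,rr,cc)
            print(c,n,r["score"],np.median(P,0).round(3),np.percentile(P,2,0).round(3),np.percentile(P,98,0).round(3))
            if n=="canister":
                L=P[(P[:,2]>.07)&(P[:,2]<.1)]; print(" lid",cv2.minEnclosingCircle(L[:,:2].astype(np.float32)),np.median(L[:,2]))
                np.save("can.npy",r["region"])
    cv2.imwrite(f"pics/{c}3.png",im["pixels"][:,:,::-1])
E
```

```text
t 12.1667 pos [ 0.4844 -0.2693  0.2589] yaw z 16.93 F [ 0.8 -1.   0.2] open 0.0855
units [0.0064 2.0177 0.5391]
scene canister 0.63 [ 0.501 -0.275  0.08 ] [ 0.458 -0.304  0.007] [ 0.523 -0.235  0.132]
 lid ((0.4862489700317383, -0.2673313021659851), 0.04105444252490997) 0.08179046334790141
scene pad 0.75 [ 0.509 -0.291  0.002] [ 0.427 -0.333 -0.002] [ 0.552 -0.202  0.005]
top canister 0.84 [ 0.481 -0.258  0.084] [ 0.446 -0.3    0.012] [ 0.516 -0.229  0.136]
 lid ((0.48177847266197205, -0.2667364478111267), 0.04005403444170952) 0.08391855992251496
top pad 0.96 [ 0.479 -0.242  0.004] [ 0.416 -0.325 -0.   ] [ 0.547 -0.2    0.008]
```

The canister stands within a few mm of the pad's centre (top-camera lid centre 0.4818, -0.2667). Next is the bar.

Call:
{"api": "move_arm", "payload": {"increments": [[[0, 0.038, 0.01, 0], [0, 0.08, 0.02, 0], [0, 0.11, 0.03, 0], [0, 0.11, 0.03, 0], [0, 0.11, 0.03, 0], [0, 0.11, 0.03, 0], [0, 0.11, 0.03, 0], [0, 0.11, 0.03, 0], [0, 0.11, 0.03, 0], [0, 0.11, 0.03, 0], [0, 0.11, 0.03, 0], [0, 0.11, 0.03, 0], [0, 0.11, 0.03, 0], [0, 0.11, 0.03, 0], [0, 0.11, 0.03, 0], [0, 0.11, 0.03, 0], [0, 0.11, 0.03, 0], [0, 0.11, 0.03, 0], [0, 0.09, 0.019, 0], [0, 0.05, 0.01, 0]]]}}

```text
t: 14.13
tool_pos: [0.4639, 0.256, 0.2536]
tool_rot: [-0.233, 1.559, 0.234]
contact_force: [-0.4, -0.1, 0.2]
opening: 0.0854
```

Call:
{"api": "move_arm", "payload": {"increments": [[[0, 0, 0, -0.07], [0, 0, 0, -0.07], [0, 0, 0, -0.07], [0, 0, 0, -0.07], [0, 0, 0, -0.07], [0, 0, 0, -0.07], [0, 0, 0, -0.07], [0, 0, 0, -0.07], [0, 0, 0, 0], [0, 0, 0, 0]]]}}

```text
t: 14.97
tool_pos: [0.4648, 0.2533, 0.254]
tool_rot: [-0.911, 1.373, 0.911]
contact_force: [-0.5, 0.7, -0.8]
opening: 0.0856
```

```bash
python3 g.py .4669 .252 .138
```

```text
t 14.9667 pos [0.4648 0.2533 0.254 ] yaw z 67.15 F [-0.5  0.7 -0.8] open 0.0856
units [ 0.4639 -0.01   -0.0014]
```

Call:
{"api": "move_arm", "payload": {"increments": [[[0.03, -0.005, 0, 0], [0.06, -0.005, 0, 0], [0.06, 0, 0, 0], [0.06, 0, 0, 0], [0.06, 0, 0, 0], [0.06, 0, 0, 0], [0.05, 0, 0, 0], [0.04, 0, 0, 0], [0.025, 0, 0, 0], [0.015, 0, 0, 0], [0, 0, 0, 0], [0, 0, 0, 0]]]}}

```text
t: 15.97
tool_pos: [0.4677, 0.2527, 0.1397]
tool_rot: [-0.913, 1.37, 0.913]
contact_force: [0.3, 0.8, 0.5]
opening: 0.0854
```

```bash
python3 g.py .4669 .252 .138
python3 - <<'E'
from h import *
a=ctrl.get_image("scene")["pixels"][120:280,260:460,::-1]; b=ctrl.get_image("top")["pixels"][230:390,120:320,::-1]
cv2.imwrite("pics/s4.png",np.hstack([cv2.resize(a,(400,320)),cv2.resize(b,(400,320))]))
E
```

```text
t 15.9667 pos [0.4677 0.2527 0.1397] yaw z 67.31 F [0.3 0.8 0.5] open 0.0854
units [ 0.007  0.002 -0.004]
```

View pics/s4.png

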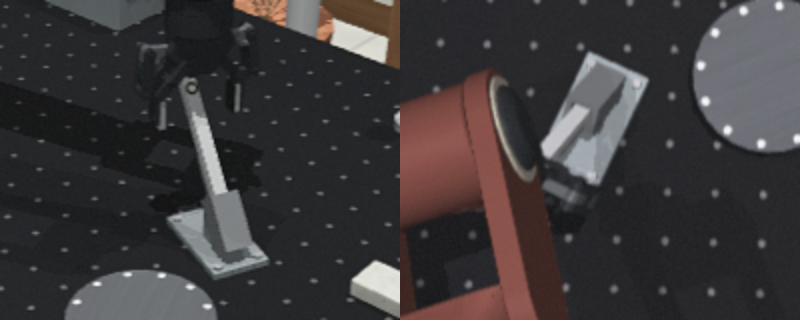

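The bar stands midway between the open fingers with its top below the gripper's body. I close on it.

Call:
{"api": "move_arm", "payload": {"increments": [[[0, 0, 0, 0], [0, 0, 0, 0], [0, 0, 0, 0], [0, 0, 0, 0], [0, 0, 0, 0], [0, 0, 0, 0], [0, 0, 0, 0], [0, 0, 0, 0], [0, 0, 0, 0], [0, 0, 0, 0], [0, 0, 0, 0], [0, 0, 0, 0]]], "gripper": 1, "squeeze": 60}}

```text
t: 17.07
tool_pos: [0.4675, 0.2527, 0.1395]
tool_rot: [-0.913, 1.37, 0.913]
contact_force: [-0.5, 1.0, 2.5]
opening: 0.0148
```

Call:
{"api": "move_arm", "payload": {"increments": [[[-0.008, 0.0067, 0, 0], [-0.016, 0.0134, 0, 0], [-0.024, 0.0201, 0, 0], [-0.024, 0.0201, 0, 0], [-0.024, 0.0201, 0, 0], [-0.024, 0.0201, 0, 0], [-0.024, 0.0201, 0, 0], [-0.024, 0.0201, 0, 0], [-0.024, 0.0201, 0, 0], [-0.024, 0.0201, 0, 0], [-0.024, 0.0201, 0, 0], [-0.024, 0.0201, 0, 0], [-0.024, 0.0201, 0, 0], [-0.016, 0.0134, 0, 0], [0, 0, 0, 0], [0, 0, 0, 0]]]}}

```text
t: 18.4
tool_pos: [0.4084, 0.2774, 0.2155]
tool_rot: [-0.913, 1.371, 0.913]
contact_force: [0.4, 0.6, -0.0]
opening: 0.0153
```

Call:
{"api": "move_arm", "payload": {"increments": [[[-0.04, 0, 0, 0], [-0.05, 0, 0, 0], [-0.05, 0, 0, 0], [-0.04, 0, 0, 0], [0, 0, 0, 0], [0, 0, 0, 0], [0, 0, 0, 0]]]}}

```text
t: 18.98
tool_pos: [0.4086, 0.277, 0.2601]
tool_rot: [-0.913, 1.371, 0.913]
contact_force: [-0.7, 0.4, -1.8]
opening: 0.015
```

```bash
python3 g.py .572 .0445 .138
python3 - <<'E'
from h import *
for c in ["scene","top"]:
    im=ctrl.get_image(c); cv2.imwrite(f"pics/{c}5.png",im["pixels"][:,:,::-1])
    for r in ctrl.trace(c,"bar")[:1]:
        rr,cc=np.nonzero(r["region"]&(im["depth"]>0)); P=w(im,rr,cc); m=np.median(P,0);P=P[np.linalg.norm(P-m,axis=1)<.15]
        m=P.mean(0);v=np.linalg.svd(P-m)[2][0];v*=np.sign(v[2]);t=(P-m)@v
        print(c,r["score"],m.round(3),v.round(3),"lo",(m+v*t.min()).round(3),"hi",(m+v*t.max()).round(3))
a=cv2.imread("pics/scene5.png")[60:280,220:460]; b=cv2.imread("pics/top5.png")[200:400,100:320]
cv2.imwrite("pics/s5.png",np.hstack([cv2.resize(a,(400,366)),cv2.resize(b,(400,366))]))
E
```

```text
t 18.9833 pos [0.4086 0.277  0.2601] yaw z 67.32 F [-0.7  0.4 -1.8] open 0.015
units [ 0.4884 -0.9619 -0.606 ]
scene 0.66 [0.456 0.256 0.208] [-0.578  0.258  0.774] lo [0.503 0.235 0.145] hi [0.396 0.282 0.287]
top 0.9 [0.455 0.254 0.207] [-0.579  0.254  0.775] lo [0.498 0.235 0.149] hi [0.415 0.271 0.26 ]
```

View pics/s5.png

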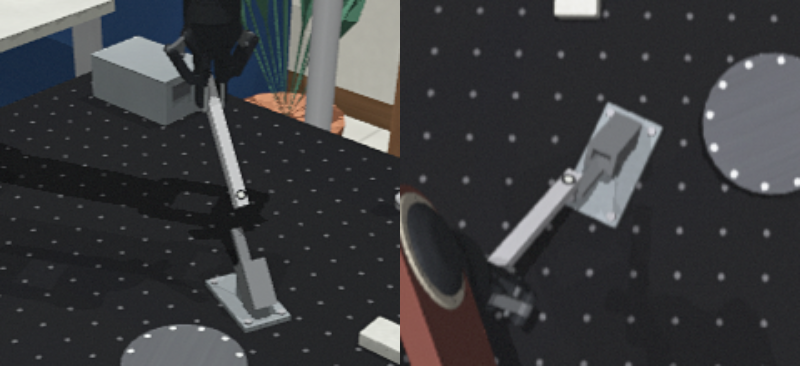

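The bar is out and still slopes at about 50 degrees; its far target shows at the low end. The tool can only turn about the vertical, so I will level the bar in the grip. I'll press its low end on the empty turntable and follow the arc.

Call:
{"api": "move_arm", "payload": {"increments": [[[0, -0.01, -0.01, 0], [0, -0.03, -0.03, 0], [0, -0.051, -0.057, 0], [0, -0.051, -0.057, 0], [0, -0.051, -0.057, 0], [0, -0.051, -0.057, 0], [0, -0.051, -0.057, 0], [0, -0.051, -0.057, 0], [0, -0.051, -0.057, 0], [0, -0.051, -0.057, 0], [0, -0.051, -0.057, 0], [0, -0.051, -0.057, 0], [0, -0.035, -0.04, 0], [0, -0.018, -0.02, 0], [0, 0, 0, 0], [0, 0, 0, 0], [0, 0, 0, 0], [0, 0, 0, 0]]]}}

```text
t: 20.68
tool_pos: [0.483, 0.0651, 0.2603]
tool_rot: [-0.913, 1.37, 0.914]
contact_force: [-0.7, -0.2, -1.1]
opening: 0.0152
```

Call:
{"api": "move_arm", "payload": {"increments": [[[0.02, 0, 0, 0], [0.05, 0, 0, 0], [0.06, 0, 0, 0], [0.06, 0, 0, 0], [0.06, 0, 0, 0], [0.06, 0, 0, 0], [0.04, 0, 0, 0], [0.02, 0, 0, 0], [0, 0, 0, 0], [0, 0, 0, 0]]], "squeeze": 30}}

```text
t: 21.52
tool_pos: [0.4832, 0.0646, 0.1678]
tool_rot: [-0.913, 1.371, 0.913]
contact_force: [-0.0, -0.6, -1.1]
opening: 0.015
```

```bash
python3 g.py .4828 .0645 .151
cat > b.py <<'E'
from h import *
for c in ["scene","top"]:
    im=ctrl.get_image(c); cv2.imwrite(f"pics/{c}_l.png",im["pixels"][:,:,::-1])
    for r in ctrl.trace(c,"bar")[:1]:
        rr,cc=np.nonzero(r["region"]&(im["depth"]>0)); P=w(im,rr,cc); m=np.median(P,0);P=P[np.linalg.norm(P-m,axis=1)<.15]
        m=P.mean(0);v=np.linalg.svd(P-m)[2][0];v*=-np.sign(v[0]);t=(P-m)@v
        print(c,r["score"],r["pixel"],m.round(3),v.round(3),"slope",np.degrees(np.arcsin(v[2])).round(1),"lo",(m+v*t.min()).round(3),"hi",(m+v*t.max()).round(3))
E
python3 b.py
```

```text
t 21.5167 pos [0.4832 0.0646 0.1678] yaw z 67.34 F [-0.  -0.6 -1.1] open 0.015
units [ 0.0672  0.0015 -0.0009]
scene 0.62 [229.9, 313.8] [0.529 0.045 0.118] [-0.575  0.251  0.779] slope 51.2 lo [0.579 0.023 0.051] hi [0.472 0.07  0.196]
top 0.51 [313.1, 460.8] [ 0.481 -0.26   0.085] [-0.065  0.424 -0.903] slope -64.6 lo [ 0.485 -0.287  0.142] hi [ 0.475 -0.224  0.008]
```

Call:
{"api": "move_arm", "payload": {"increments": [[[0.025, 0, 0, 0], [0.025, 0, 0, 0], [0.017, 0, 0, 0], [0.0191, 0.025, 0, 0], [0.0204, 0.0239, 0, 0], [0.0216, 0.0228, 0, 0], [0.0228, 0.0217, 0, 0], [0.0239, 0.0204, 0, 0], [0, 0, 0, 0], [0, 0, 0, 0]]]}}

```text
t: 22.55
tool_pos: [0.4572, 0.0755, 0.1246]
tool_rot: [-0.913, 1.37, 0.913]
contact_force: [-1.5, 0.8, 2.9]
opening: 0.0152
```

```bash
python3 g.py; python3 b.py
```

```text
t 22.55 pos [0.4572 0.0755 0.1246] yaw z 67.34 F [-1.5  0.8  2.9] open 0.0152
scene 0.68 [238.7, 311.0] [0.516 0.05  0.085] [-0.74   0.329  0.587] slope 36.0 lo [0.576 0.023 0.038] hi [0.441 0.083 0.145]
top 0.81 [273.7, 310.2] [0.547 0.036 0.063] [-0.695  0.35   0.628] slope 38.9 lo [0.58  0.019 0.034] hi [0.519 0.05  0.089]
```

Pivoting works: the slope is now 36 degrees with only about 3 N on the tool. I continue the arc.

Call:
{"api": "move_arm", "payload": {"increments": [[[0.0249, 0.0192, 0, 0], [0.0259, 0.0178, 0, 0], [0.0268, 0.0165, 0, 0], [0.0276, 0.015, 0, 0], [0.0284, 0.0136, 0, 0], [0.029, 0.0121, 0, 0], [0.0296, 0.0105, 0, 0], [0.0302, 0.009, 0, 0], [0.0306, 0.0074, 0, 0], [0.0309, 0.0058, 0, 0], [0.028, 0.0041, 0, 0], [0, 0, 0, 0], [0, 0, 0, 0]]]}}

```text
t: 23.83
tool_pos: [0.4261, 0.088, 0.0453]
tool_rot: [-0.912, 1.373, 0.914]
contact_force: [-0.3, 0.3, 0.1]
opening: 0.0151
```

```bash
python3 g.py; python3 b.py
```

```text
t 23.8333 pos [0.4261 0.088  0.0453] yaw z 67.31 F [-0.3  0.3  0.1] open 0.0151
scene 0.65 [253.6, 309.8] [0.507 0.053 0.046] [-0.916  0.391  0.085] slope 4.9 lo [0.573 0.024 0.04 ] hi [0.414 0.092 0.055]
top 0.66 [289.0, 304.4] [0.52  0.047 0.05 ] [-0.919  0.389  0.07 ] slope 4.0 lo [0.567 0.027 0.046] hi [0.472 0.067 0.053]
```

Call:
{"api": "move_arm", "payload": {"increments": [[[0.012, 0.001, 0, 0], [0.01, 0.001, 0, 0], [0.006, 0, 0, 0], [0, 0, 0, 0], [0, 0, 0, 0]]]}}

```text
t: 24.45
tool_pos: [0.4266, 0.0883, 0.0394]
tool_rot: [-0.913, 1.37, 0.913]
contact_force: [-1.3, -0.0, 2.0]
opening: 0.015
```

Call:
{"api": "move_arm", "payload": {"increments": [[[0, 0, 0, 0], [0, 0, 0, 0], [0, 0, 0, 0], [0, 0, 0, 0], [-0.02, 0, 0, 0], [-0.04, 0, 0, 0], [-0.06, 0, 0, 0], [-0.08, 0, 0, 0], [-0.08, 0, 0, 0], [-0.08, 0, 0, 0], [-0.08, 0, 0, 0], [-0.06, 0, 0, 0], [-0.04, 0, 0, 0], [-0.02, 0, 0, 0], [0, 0, 0, 0], [0, 0, 0, 0], [0, 0, 0, 0]]], "squeeze": 80}}

```text
t: 25.87
tool_pos: [0.4254, 0.0882, 0.1777]
tool_rot: [-0.912, 1.373, 0.914]
contact_force: [0.6, 0.3, -1.7]
opening: 0.0148
```

```bash
python3 g.py .526 .064 .18; python3 b.py
```

```text
t 25.8667 pos [0.4254 0.0882 0.1777] yaw z 67.32 F [ 0.6  0.3 -1.7] open 0.0148
units [-0.0102 -0.4085  0.0658]
scene 0.78 [198.8, 305.1] [0.503 0.054 0.18 ] [-0.917  0.394  0.069] slope 4.0 lo [0.574 0.024 0.175] hi [0.403 0.097 0.188]
top 0.84 [281.0, 303.7] [0.521 0.046 0.183] [-0.918  0.393  0.058] slope 3.3 lo [0.567 0.027 0.181] hi [0.472 0.067 0.187]
```

Call:
{"api": "move_arm", "payload": {"increments": [[[0, -0.015, 0.005, 0], [0, -0.04, 0.005, 0], [0, -0.055, 0.01, 0], [0, -0.055, 0.01, 0], [0, -0.055, 0.01, 0], [0, -0.055, 0.01, 0], [0, -0.055, 0.01, 0], [0, -0.04, 0.005, 0], [0, -0.015, 0, 0], [0, 0, 0, 0], [0, 0, 0, 0], [0, 0, 0, 0], [0, 0, 0, 0], [0, 0, 0, 0], [0, 0, 0, 0]]]}}

```text
t: 27.32
tool_pos: [0.5211, 0.0663, 0.1792]
tool_rot: [-0.913, 1.371, 0.913]
contact_force: [-0.9, 0.6, -1.7]
opening: 0.0147
```

```bash
python3 g.py .5205 .066 .18; python3 b.py
python3 - <<'E'
from h import *
for c in ["top"]:
    im=ctrl.get_image(c)
    r=ctrl.trace(c,"canister")[0]; rr,cc=np.nonzero(r["region"]&(im["depth"]>0)); P=w(im,rr,cc); L=P[(P[:,2]>.07)&(P[:,2]<.1)]
    print("can",r["score"],cv2.minEnclosingCircle(L[:,:2].astype(np.float32)),np.median(L[:,2]))
a=cv2.imread("pics/scene_l.png"); b=cv2.imread("pics/top_l.png")
cv2.imwrite("pics/s6.png",np.hstack([a[100:420,120:520],b[120:440,140:540]]))
E
```

```text
t 27.3167 pos [0.5211 0.0663 0.1792] yaw z 67.34 F [-0.9  0.6 -1.7] open 0.0147
units [-0.0031  0.0017 -0.0019]
scene 0.9 [222.2, 334.0] [0.603 0.03  0.181] [-0.92   0.386  0.065] slope 3.7 lo [0.668 0.002 0.177] hi [0.514 0.067 0.188]
top 0.61 [219.6, 319.7] [0.637 0.016 0.184] [-0.921  0.387  0.038] slope 2.2 lo [0.663 0.005 0.183] hi [0.609 0.028 0.185]
can 0.7 ((0.481492280960083, -0.2664935886859894), 0.040039658546447754) 0.08389473199077147
```

View pics/s6.png

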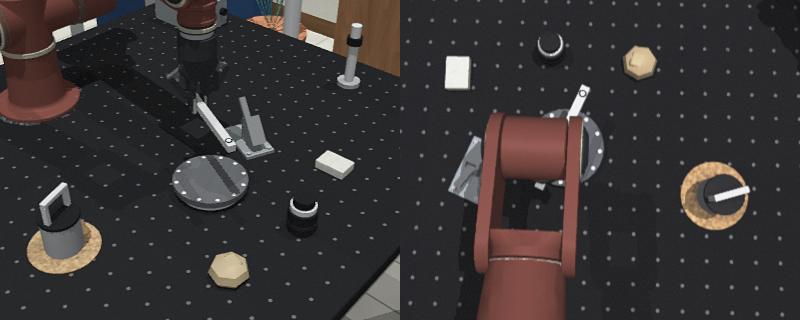

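```bash
python3 -c "
from h import *
print(ctrl.finish_job())"; python3 g.py
```

```text
the job is handed in; nothing more can be done
None
the job is handed in; nothing more can be done
```

I set the canister upright on the pad and let it go, then drew the bar out of its holder. I handed the job in at about 27.5 s with the bar held level over the turntable. `finish_job` gives no verdict, so the numbers below are my own last checks.

- **Levelling the bar:** the tool can only turn about the vertical. I levelled the bar by lightly pressing its low end on the empty turntable and letting it pivot in the grip. Forces at the checks were about 3 N.
- **Canister:** its lid centre was at (0.481, -0.266), against the pad's centre at (0.482, -0.267). The lid was level at the expected height and the gripper was well clear.
- **Bar:** its middle was at about (0.573, 0.043), against the turntable's centre at (0.572, 0.045), and about 0.18 m above the table. It was at rest with a target facing up, gripped with the squeeze set to 80 N.
- **Other things:** the stone, lens and white box look unmoved in the last picture; I did not re-measure them.
- **Where the checks disagreed:** the bar's remaining slope read 3.7° in the scene camera and 2.2° in the top camera. Both are well under the 0.2 rad (11.5°) limit. The two cameras also differed by about 2–5 mm on plan positions, which is inside the tolerances.

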